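# Fetch the grease tub from behind the bottles

### The job

The hub in the job tray is waiting for grease, but the grease tub stands in the middle of the divided tray's far row, hemmed in by three tall containers (spray can, oil bottle, drip bottle). Stand all three upright on the rubber mat, then lift the tub into the empty bay of the job tray, and after that put each tall container back, upright, where it stood in its own cell. Set things down rather than drop them, knock nothing over, and leave the tin and the carton in the divided tray where they are.

Things in the scene. Friction and masses are not known exactly. Their poses are not given: they have to be found in the camera images.
- caddy: Fixed divided tray, grey sheet steel, 142 (x) by 210 (y) mm; rim 18 mm high, floor top 3 mm above bench, thin dividers to 12 mm. Origin: centre of underside; x to the far row, z up. 66 mm cells centred at x -34/+34, y -68/0/+68 mm. At start: tub at (+34,0); the tall three in any order at (+34,+68), (+34,-68), (-34,0), up to 5 mm off centre; tin and carton in the near corners.
- aerosol: Spray can: round, 52 mm diameter up to 128 mm, black cap of 45 mm diameter above, 150 mm tall in all, aluminium with a white band. About 0.22 kg. Origin: centre of its underside; z up its axis.
- oil: Flat rectangular white oil bottle: 36 mm (its x) by 54 mm (its y), straight sides up to 110 mm, round black 26 mm cap, 132 mm tall in all. About 0.20 kg. Origin: centre of its underside; z up. At the start its x is within 0.1 rad of the divided tray's x.
- lube: Round white drip bottle: 42 mm diameter up to 94 mm, then a shoulder and a black cone nozzle, 125 mm tall in all. About 0.13 kg. Origin: centre of its underside; z up its axis.
- tub: Low round grease tub: white, 60 mm diameter, with a closed white lid of 63 mm diameter from 36 mm to the top at 58 mm. About 0.14 kg. Origin: centre of its underside; z up its axis.
- tin: Flat round steel tin, 52 mm diameter, 26 mm high, in a near corner cell of the divided tray; leave it there. Origin: centre of its underside.
- carton: Small cardboard carton, 44 by 50 mm, 30 mm high, in a near corner cell of the divided tray; leave it there. Origin: centre of its underside.
- mat: Black ribbed rubber mat lying fixed on the bench, 290 mm (its x) by 125 mm (its y), 3 mm thick, to one side of the divided tray (left or right, it varies). Free at the start: the place to stand what is cleared away. Origin: centre of its underside, on the bench; z up.
- job_tray: Fixed grey plastic job tray, across the divided tray from the mat: floor top 4 mm above bench, walls 4 mm thick, 18 mm high. Two bays in line along its x: an empty square one, 88 by 88 mm inside, and beyond it (x 48 to 188 mm) a longer one with a bicycle hub reaching 54 mm above bench. Origin: on the bench under the centre of the EMPTY bay; x towards the hub, z up.
There are look-alikes about, which are no part of the job. Leave any green or turquoise look-alike of the oil alone.

How it is judged:
By the outcome, as a careful person would: the job done as asked, in the order asked, and still so for the second after the job is handed in, with the robot touching nothing.
It also fails if it takes over 141 s, if anything falls off the work surface, if the arm or the gripper's body presses on something with over 40 N, if the wrist force passes 120 N, or if a joint passes its speed limit or range.

### The arm

A 6-joint arm with a two-finger parallel gripper is mounted at the origin on the work surface. World frame = base frame: x ahead of the robot, y to its left, z up, the work surface at z = 0. Lengths are in m, angles in rad, forces in N, time in s.
With the tool pointing down it reaches from about 0.275 to 0.875 m from the base axis. Payload 12.5 kg.
Tool frame: the origin (TCP) lies between the finger pads; the fingertips stand r.finger_overhang ahead of it and the grasp point (between the pads) lies 5 mm behind it (r.finger_overhang is the distance from the TCP to the fingertips, in m); z points along the fingers, y is the line along which they close (so a half turn about z gives the same grasp; the last joint's range is limited). The gripper opens to 85 mm and grips with 20 to 120 N. Pads are 22 mm wide; open, the fingers measure 114 mm over their backs; the gripper's body (76 mm by 85 mm) begins 54 mm behind the grasp point. The pads swing forward as they close: fully open they stand 13 mm farther back than shut.
Start: joints at [1.181, 0.351, 1.652, -0, 1.139, -0.085], TCP at [0.165, 0.525, 0.245] pointing down, gripper open.
Joint ranges: [-2.75, 2.75], [-0.79, 2.1], [0.01, 2.65], [-1.57, 4.71], [0.07, 3.14], [-2.87, 2.87]. Speed limits (rad/s): [2.22, 2.22, 2.79, 3.14, 3.14, 3.14].

### API

Orientations are given as a unit quaternion [w, x, y, z].
In Python, from rig import r gives the robot as it stands.
- The arm moves only by the shell command python3 -m creep 'ROWS' [FORCE]. ROWS is JSON, one flat list of numbers, 7 for each row, row after row: the turn, a rotation vector about the tool's x, y, z in rad, then the shift along the tool's x, y, z in m, then the finger opening in m, from 0 to 0.0854. A call has 1 to 8 rows; each row is the pose to reach, as a shift and turn from the pose commanded when the call began, along the tool's axes at that moment; what a row does not reach only later rows make up. A row lasts 1/12 s, in which the tool goes at most 41.7 mm and 7.16 degrees, less where a joint would pass 70% of its speed; a pose out of reach is approached as far as the arm can. A call with a gripper value outside its range is refused whole. The fingers move at their own pace and stop on an object; FORCE is the grip in N (left out, the last holds). Time passes only in rows, so rows that repeat a pose let the fingers close. It gives the time, the measured TCP pose, the force, the opening and the grip force at its end, in the units of the state.
- r.get_state(): the state, without advancing time (a new reading comes with each control period).
- r.camera(name): name is "side" or "top" or "wrist"; returns (picture, depth): 400x640x3 uint8, red, green, blue; 400x640 float32, m along the optical axis (not along the pixel's ray), 0 where there is no reading.
- r.camera_params(name): a dict with "fx", "fy", "cx", "cy" (pixels), "k1" (the pictures are not rectified: a ray, as slopes to the right and down, at radius r is drawn at 1 + k1 r^2 times it, then the intrinsics apply), "extrinsics" (4x4, takes a point from camera to world coordinates); the wrist camera has in their place "tool_from_camera" (4x4, takes a point from camera to tool coordinates, whose origin is the TCP and whose axes are the flange's). Camera axes: x right, y down, z forward; pixel columns grow to the right and rows downward; lengths in m; the calibration is good to about 2 mm. A picture is of the moment at which its call begins: read the wrist's pose just before it. camera_params takes no time and is no camera call.
- r.finish_job(): hands the job in; it is judged then, once.
Trained networks look in the newest picture that a camera, given by its name, has taken for a name from the list of things; names that differ only in an ending like _2 or _b are one class to them, and where a whole thing is asked for, a point or a joint stands for the part that bears it (a point fixed in the world has none). Each returns a list of dicts, best first, with "confidence" (0 to 1); they miss things now and then, are a little off and sometimes report something else, mostly with a low value. They report only what shows in the picture. A call takes as long as a camera call. They do not tell look-alikes from the thing itself.
- r.recognise(camera, query): "point" ([row, column] in pixels, amid what is visible of it).
- r.trace(camera, query): "region" (400x640 bool, what is visible of it) and "point" ([row, column] in pixels, amid what is visible of it).
The state is a dict: "t": time; "joint_positions": joint angles; "qvel": joint speeds; "joint_efforts": joint torques, N m; "position": TCP position; "ee_rot": TCP orientation; "force": force on the tool from outside, world axes, zero at the start; "torque": the same for the moment, N m; "opening": opening from 0.0 (shut) to 1.0 (fully open); "gripper_force": force on a finger pad.
Only numpy, scipy, OpenCV 4.12 (cv2) and the standard library are available. Lean on these libraries where they do the work, as an engineer would, in place of code of your own. Each camera call takes 0.05 s, during which the arm holds its last target. There are 200 camera calls.

## Working session

There is one attempt and no reset: what is moved stays moved. The work goes in short steps, Python scripts to look and compute and a shell command to move; the robot and the scene stay as the last step left them, time stands still between calls to the robot, and variables do not carry over. Pictures are saved under pics/ and viewed, at most 14 in all, crops included, and the job is handed in when it is done.

```bash
ls; mkdir -p pics
python3 - <<'E'
from rig import r
import cv2,numpy as np
s=r.get_state();print(s['t'],s['position'],s['ee_rot'],s['opening'],r.finger_overhang)
for c in ['top','side']:
    p,d=r.camera(c);cv2.imwrite(f'pics/{c}0.png',p[:,:,::-1]);k=r.camera_params(c);print(c,k)
print(r.camera_params('wrist'))
E
```

```text
pics
0.0 [0.16489358 0.52437433 0.24473902] [-1.36935418e-04  1.51798600e-01  9.88411272e-01 -5.68177037e-04] 0.9979092767390578 0.014
top {'fx': 397.8824828476136, 'fy': 397.8824828476136, 'cx': 317.75065219144943, 'cy': 205.03544121526534, 'k1': -0.09039880082907166, 'extrinsics': array([[-1.78460114e-02, -9.93404624e-01,  1.13264177e-01,
         4.53182355e-01],
       [-9.99840085e-01,  1.78614599e-02, -8.78483539e-04,
        -1.40899248e-02],
       [-1.15037394e-03, -1.13261741e-01, -9.93564520e-01,
         1.03044582e+00],
       [ 0.00000000e+00,  0.00000000e+00,  0.00000000e+00,
         1.00000000e+00]])}
side {'fx': 451.3783845478958, 'fy': 451.3783845478958, 'cx': 326.48269736451823, 'cy': 203.39509846958558, 'k1': 0.014682596789154711, 'extrinsics': array([[-0.76237101, -0.48964991,  0.42312341,  0.17233541],
       [-0.64713308,  0.57990032, -0.49490848,  0.47294283],
       [-0.00303751, -0.65112103, -0.75896784,  0.79666278],
       [ 0.        ,  0.        ,  0.        ,  1.        ]])}
{'fx': 278.25185580522174, 'fy': 278.25185580522174, 'cx': 317.4674525528213, 'cy': 201.249653054297, 'k1': -0.0026995127594590692, 'tool_from_camera': array([[ 1.40042090e-03, -9.45853934e-01, -3.24589547e-01,
         8.30087872e-02],
       [ 9.99998927e-01,  1.46394917e-03,  4.84837561e-05,
        -1.35309939e-05],
       [ 4.29324045e-04, -3.24589267e-01,  9.45854970e-01,
        -1.28522751e-01],
       [ 0.00000000e+00,  0.00000000e+00,  0.00000000e+00,
         1.00000000e+00]])}
```

View pics/top0.png

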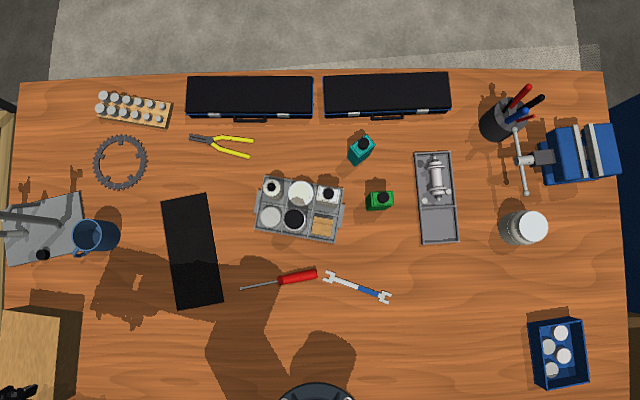

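View pics/side0.png

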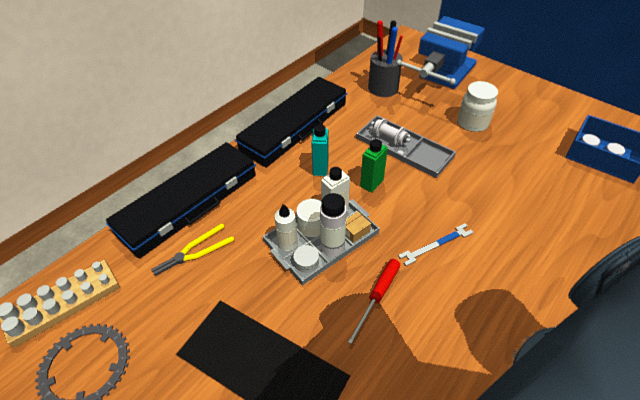

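The top picture shows the divided tray around (300,208): the drip bottle is far-left at (271,187), the tub at (300,192), the oil bottle far-right at (328,194), the spray can near-middle at (294,219). The mat is on the left (192,250). The job tray is on the right, with the hub at (436,178) and the empty bay at about (437,225). The look-alikes are at (362,148) and (378,198).

```bash
cat > h.py <<'E'
from rig import r
import numpy as np, cv2
from scipy.spatial.transform import Rotation as R
def tool():
    s=r.get_state();T=np.eye(4);q=s['ee_rot'];T[:3,:3]=R.from_quat([*q[1:],q[0]]).as_matrix();T[:3,3]=s['position'];return T
def cloud(c):
    k=r.camera_params(c);E=k['extrinsics'] if 'extrinsics' in k else tool()@k['tool_from_camera']
    p,d=r.camera(c)
    v,u=np.mgrid[:400,:640].astype(np.float32)
    K=np.array([[k['fx'],0,k['cx']],[0,k['fy'],k['cy']],[0,0,1]])
    n=cv2.undistortPoints(np.stack([u.ravel(),v.ravel()],1)[:,None],K,np.array([k['k1'],0,0,0.]))[:,0]
    z=d.ravel();P=np.c_[n*z[:,None],z]@E[:3,:3].T+E[:3,3];P[z==0]=np.nan
    return p,P.reshape(400,640,3)
def go(x,y,z,yaw):
    """shift (tool axes) and turn needed to reach world TCP with tool down, tool y axis at yaw (mod pi)"""
    T=tool();ty=T[:3,1];cur=np.arctan2(ty[1],ty[0]);dy=(yaw-cur+np.pi/2)%np.pi-np.pi/2
    Y=np.array([np.cos(cur+dy),np.sin(cur+dy),0]);Z=np.array([0,0,-1.]);M=np.c_[np.cross(Y,Z),Y,Z]
    w=R.from_matrix(T[:3,:3].T@M).as_rotvec();s=T[:3,:3].T@(np.array([x,y,z])-T[:3,3])
    return np.round(w,3),np.round(s,4)
E
python3 - <<'E'
from h import *
for c in ['top','side']:
    p,P=cloud(c)
    for q in ['caddy','aerosol','oil','lube','tub','mat','job_tray']:
        for t in r.trace(c,q)[:3]:
            if t['confidence']<.3: continue
            X=P[t['region']];X=X[~np.isnan(X[:,0])];zm=np.percentile(X[:,2],97)
            if q in('caddy','mat','job_tray'):
                S=X[(X[:,2]>(.012 if q!='mat' else -.01))&(X[:,2]<.028)]
            else: S=X[X[:,2]>zm-.012]
            (cx,cy),wh,a=cv2.minAreaRect((S[:,:2]*1000).astype(np.float32))
            print(c,q,round(t['confidence'],2),np.round(t['point']),'n',len(S),'z',zm.round(3),'mean',S.mean(0).round(4),'rect',round(cx,1),round(cy,1),np.round(wh,1),round(a,1))
    np.save(f'/tmp/{c}.npy',P)
E
```

```text
top caddy 0.69 [208. 297.] n 533 z 0.028 mean [0.5539 0.0388 0.0171] rect 559.7 34.7 [228.7 142.1] 79.2
top aerosol 0.84 [219. 294.] n 315 z 0.155 mean [0.523  0.0401 0.1525] rect 523.6 39.6 [42.4 44.7] 89.0
top oil 0.87 [203. 379.] n 106 z 0.133 mean [ 0.5705 -0.1639  0.1309] rect 570.8 -164.4 [24.  24.7] 31.8
top oil 0.64 [148. 359.] n 106 z 0.133 mean [ 0.6981 -0.1225  0.1308] rect 699.4 -122.6 [23.3 25.7] 89.5
top lube 0.7 [193. 271.] n 39 z 0.126 mean [0.6022 0.0949 0.1217] rect 603.9 95.4 [14.2 14.6] 89.7
top tub 0.86 [192. 300.] n 500 z 0.064 mean [0.5928 0.0283 0.0608] rect 592.9 29.0 [62.2 59.6] 43.6
top mat 0.87 [249. 190.] n 5195 z 0.006 mean [0.4554 0.3158 0.0026] rect 456.7 316.0 [289.7 128.6] 10.9
top job_tray 0.56 [199. 433.] n 594 z 0.044 mean [ 0.5898 -0.324   0.0172] rect 585.7 -324.1 [240.5  97.7] 2.8
side caddy 0.79 [248. 316.] n 683 z 0.019 mean [0.5432 0.0533 0.0164] rect 562.0 33.0 [230.6 143.4] 78.4
side aerosol 0.82 [223. 333.] n 389 z 0.153 mean [0.524  0.0433 0.1509] rect 525.9 40.7 [43.2 43.2] 49.9
side oil 0.96 [166. 374.] n 120 z 0.131 mean [ 0.5725 -0.1
[... 183 characters left out ...]
z 0.132 mean [ 0.6998 -0.1206  0.1288] rect 701.1 -123.5 [25.5 25.8] 64.8
side lube 0.81 [231. 284.] n 83 z 0.119 mean [0.6033 0.0981 0.1161] rect 604.3 96.9 [19.7 12.7] 45.6
side tub 0.77 [217. 309.] n 505 z 0.063 mean [0.5974 0.0329 0.0601] rect 601.0 31.4 [49.  65.1] 37.2
side mat 0.6 [186. 340.] n 57 z 0.135 mean [ 0.6323 -0.0919  0.0043] rect 631.7 -93.7 [ 68.9 152.6] 40.9
side mat 0.58 [361. 255.] n 9471 z 0.005 mean [0.4716 0.3134 0.0026] rect 462.2 316.0 [292.9 128.1] 9.5
side job_tray 0.97 [148. 406.] n 619 z 0.044 mean [ 0.5818 -0.3201  0.0171] rect 587.5 -322.6 [242.7 102.3] 2.8
side job_tray 0.38 [228. 286.] n 90 z 0.12 mean [0.5972 0.1043 0.0197] rect 622.0 84.0 [44.7 83.2] 45.0
```

Run:
```python
from h import *
print(go(.522,.04,.30,np.radians(79)))
```

```text
(array([ 0.   ,  0.   , -0.113]), array([-0.486 , -0.3552, -0.0547]))
```

```bash
python3 -m creep '[0,0,-0.03,-0.03,-0.02,-0.01,0.0854, 0,0,-0.06,-0.06,-0.045,-0.03,0.0854, 0,0,-0.09,-0.09,-0.07,-0.05,0.0854, 0,0,-0.113,-0.12,-0.09,-0.055,0.0854, 0,0,-0.113,-0.15,-0.11,-0.055,0.0854, 0,0,-0.113,-0.18,-0.13,-0.055,0.0854, 0,0,-0.113,-0.21,-0.15,-0.055,0.0854, 0,0,-0.113,-0.24,-0.17,-0.055,0.0854]' 50
python3 - <<'E'
from h import *
print(go(.522,.04,.30,np.radians(79)))
E
```

```text
t: 1.57
position: [0.3437, 0.2889, 0.3006]
ee_rot: [0.0, 0.096, 0.995, 0.0]
force: [0.6, 0.4, -0.1]
opening: 0.998
gripper_force: 0.0
(array([0., 0., 0.]), array([-0.2225, -0.2104,  0.0006]))
```

```bash
python3 -m creep '[0,0,0,-0.03,-0.028,0,0.0854, 0,0,0,-0.06,-0.056,0,0.0854, 0,0,0,-0.088,-0.084,0,0.0854, 0,0,0,-0.116,-0.11,0,0.0854, 0,0,0,-0.144,-0.136,0,0.0854, 0,0,0,-0.172,-0.162,0,0.0854, 0,0,0,-0.2,-0.188,0,0.0854, 0,0,0,-0.22,-0.21,0,0.0854]'
python3 -m creep '[0,0,0,0,0,0,0.0854,0,0,0,0,0,0,0.0854,0,0,0,0,0,0,0.0854]'
python3 - <<'E'
from h import *
p,P=cloud('wrist');cv2.imwrite('pics/w1.png',p[:,:,::-1])
print(tool()[:3,3])
for q in ['aerosol','oil','lube','tub','caddy','tin','carton']:
    for t in r.trace('wrist',q)[:3]:
        if t['confidence']<.3: continue
        X=P[t['region']];X=X[~np.isnan(X[:,0])];zm=np.percentile(X[:,2],97)
        S=X[X[:,2]>zm-.01] if q!='caddy' else X[(X[:,2]>.014)&(X[:,2]<.024)]
        (cx,cy),wh,a=cv2.minAreaRect((S[:,:2]*1000).astype(np.float32))
        print(q,round(t['confidence'],2),np.round(t['point']),len(S),'z',zm.round(3),'mean',S.mean(0).round(4),'rect',round(cx,1),round(cy,1),np.round(wh,1),round(a,1))
        if q=='oil':
            S=X[(X[:,2]>.104)&(X[:,2]<.118)]
            if len(S)>9:print('  body',len(S),cv2.minAreaRect((S[:,:2]*1000).astype(np.float32)))
E
```

```text
t: 2.23
position: [0.5202, 0.04, 0.3003]
ee_rot: [0.0, 0.096, 0.995, -0.0]
force: [-0.1, 0.8, -1.1]
opening: 0.998
gripper_force: 0.0
t: 2.48
position: [0.5185, 0.0427, 0.3002]
ee_rot: [-0.0, 0.096, 0.995, 0.0]
force: [0.2, 0.5, 0.7]
opening: 1.0
gripper_force: 0.0
[0.51843909 0.04309598 0.30034361]
aerosol 0.87 [186. 316.] 1334 z 0.154 mean [0.5242 0.0406 0.1527] rect 525.0 40.5 [43.4 41.6] 77.1
oil 0.78 [301. 242.] 140 z 0.132 mean [ 0.68   -0.103   0.1486] rect 599.6 -54.2 [ 16.5 251.1] 58.1
  body 318 ((694.0467529296875, -110.99927520751953), (30.072250366210938, 27.249502182006836), 31.89505958557129)
oil 0.59 [236. 181.] 402 z 0.133 mean [ 0.5726 -0.1625  0.131 ] rect 574.1 -164.3 [25.  24.9] 62.0
  body 684 ((572.957275390625, -163.01419067382812), (34.745094299316406, 51.920433044433594), 0.8618040680885315)
lube 0.86 [224. 367.] 131 z 0.125 mean [0.6031 0.0945 0.122 ] rect 603.4 94.7 [11.  16.1] 7.3
tub 0.66 [227. 319.] 1095 z 0.063 mean [0.6002 0.027  0.0621] rect 591.2 31.6 [61.7 74. ] 50.7
caddy 0.94 [180. 336.] 1123 z 0.019 mean [0.5431 0.0412 0.0179] rect 563.0 34.0 [228.3 141.9] 79.1
tin 0.84 [171. 364.] 957 z 0.031 mean [0.5409 0.1054 0.0289] rect 542.2 105.1 [50.4 49.4] 35.6
carton 0.71 [171. 274.] 1035 z 0.035 mean [ 0.5141 -0.0238  0.033 ] rect 515.1 -24.3 [50.1 43. ] 79.1
```

View pics/w1.png

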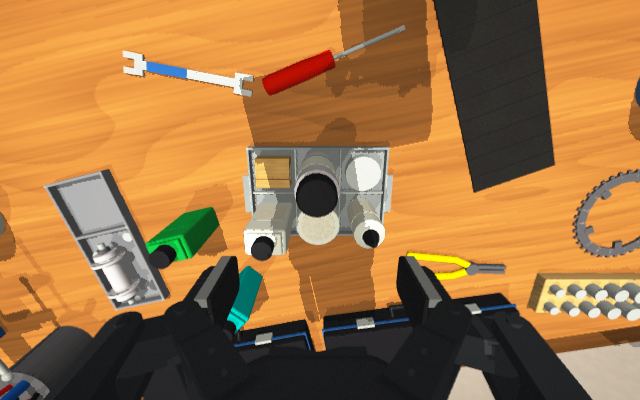

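The wrist view is consistent: spray can cap at (317,195), oil cap at (262,246), drip nozzle at (371,238). The network missed the white oil bottle, so I'll measure it from depth and work out the spray can approach.

Run:
```python
from h import *
p,P=cloud('wrist');C=[('w',P.reshape(-1,3))]+[(c,np.load(f'/tmp/{c}.npy').reshape(-1,3)) for c in('top','side')]
for n,X in C:
    m=np.hypot(X[:,0]-.583,X[:,1]+.038)<.042
    for lo,hi in((.10,.119),(.125,.14)):
        S=X[m&(X[:,2]>lo)&(X[:,2]<hi)];print(n,lo,len(S),cv2.minAreaRect((S[:,:2]*1000).astype(np.float32)))
print(go(.525,.0405,.11,np.radians(79)))
```

```text
w 0.1 825 ((584.4724731445312, -38.46167755126953), (54.28575897216797, 35.41243362426758), 78.35284423828125)
w 0.125 400 ((584.6968383789062, -38.293975830078125), (24.935766220092773, 24.826955795288086), 23.4103946685791)
top 0.1 226 ((581.7661743164062, -38.24079132080078), (53.661991119384766, 36.32904815673828), 77.7538070678711)
top 0.125 105 ((581.8917236328125, -38.712608337402344), (22.842615127563477, 25.316585540771484), 88.86681365966797)
side 0.1 286 ((583.5245971679688, -37.818206787109375), (54.62177276611328, 34.650054931640625), 78.4640884399414)
side 0.125 119 ((584.3775024414062, -38.18650436401367), (22.81538200378418, 25.80066680908203), 39.98875427246094)
(array([0.   , 0.   , 0.001]), array([-0.0065, -0.0009,  0.1904]))
```

```bash
python3 -m creep '[0,0,0,-0.0065,-0.001,0.02,0.0854, 0,0,0,-0.0065,-0.001,0.05,0.0854, 0,0,0,-0.0065,-0.001,0.08,0.0854, 0,0,0,-0.0065,-0.001,0.11,0.0854, 0,0,0,-0.0065,-0.001,0.14,0.0854, 0,0,0,-0.0065,-0.001,0.165,0.0854, 0,0,0,-0.0065,-0.001,0.185,0.0854, 0,0,0,-0.0065,-0.001,0.193,0.0854]' && python3 -m creep '[0,0,0,0,0,0,0.08, 0,0,0,0,0,0,0.07, 0,0,0,0,0,0,0.06, 0,0,0,0,0,0,0.045, 0,0,0,0,0,0,0.045, 0,0,0,0,0,0,0.045, 0,0,0,0,0,0,0.045, 0,0,0,0,0,0,0.045]' 50
```

```text
t: 3.6
position: [0.5238, 0.0402, 0.1047]
ee_rot: [-0.002, 0.096, 0.995, -0.0]
force: [-0.7, 0.5, -1.5]
opening: 0.999
gripper_force: 0.0
t: 4.27
position: [0.5259, 0.0401, 0.109]
ee_rot: [0.001, 0.096, 0.995, 0.0]
force: [-2.1, -0.4, 6.2]
opening: 0.591
gripper_force: 52.4
```

```bash
python3 -m creep '[0,0,0,0,0,-0.006,0.045, 0,0,0,0,0,-0.016,0.045, 0,0,0,0,0,-0.03,0.045, 0,0,0,0,0,-0.046,0.045, 0,0,0,0,0,-0.06,0.045, 0,0,0,0,0,-0.072,0.045, 0,0,0,0,0,-0.08,0.045, 0,0,0,0,0,-0.08,0.045]' && python3 -m creep '[0,0,0,0.001,0.008,0,0.045, 0,0,0,0.0025,0.024,0,0.045, 0,0,0,0.0045,0.044,0,0.045, 0,0,0,0.0065,0.066,0,0.045, 0,0,0,0.009,0.088,0,0.045, 0,0,0,0.011,0.11,0,0.045, 0,0,0,0.0133,0.132,0,0.045, 0,0,0,0.0154,0.154,0,0.045]' && python3 -m creep '[0,0,0,0.0025,0.024,0,0.045, 0,0,0,0.005,0.048,0,0.045, 0,0,0,0.0075,0.072,0,0.045, 0,0,0,0.01,0.094,0,0.045, 0,0,0,0.012,0.114,0,0.045, 0,0,0,0.0132,0.128,0,0.045, 0,0,0,0.0138,0.136,0,0.045, 0,0,0,0.014,0.138,0,0.045]'
python3 - <<'E'
from h import *
p,P=cloud('wrist');cv2.imwrite('pics/w2.png',p[:,:,::-1])
E
```

```text
t: 4.93
position: [0.5258, 0.0402, 0.1895]
ee_rot: [0.002, 0.096, 0.995, 0.0]
force: [0.1, -0.6, -2.5]
opening: 0.59
gripper_force: 52.6
t: 5.6
position: [0.5387, 0.1958, 0.1863]
ee_rot: [-0.001, 0.096, 0.995, -0.0]
force: [-0.2, 1.0, -3.5]
opening: 0.592
gripper_force: 52.6
t: 6.27
position: [0.5515, 0.3334, 0.1866]
ee_rot: [-0.0, 0.095, 0.995, -0.0]
force: [0.3, -0.7, -2.4]
opening: 0.594
gripper_force: 52.7
```

View pics/w2.png

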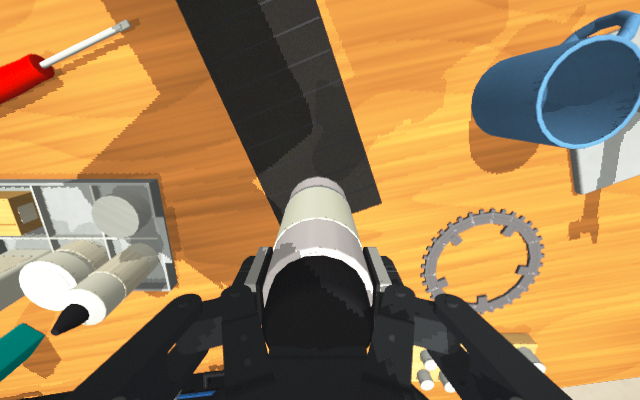

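The can hangs straight in the fingers, its base at about (317,185), over the far end of the mat. Lowering.

```bash
python3 -m creep '[0,0,0,0,0,0.012,0.045, 0,0,0,0,0,0.03,0.045, 0,0,0,0,0,0.046,0.045, 0,0,0,0,0,0.06,0.045, 0,0,0,0,0,0.069,0.045, 0,0,0,0,0,0.074,0.045, 0,0,0,0,0,0.077,0.045, 0,0,0,0,0,0.078,0.045]' && python3 -m creep '[0,0,0,0,0,0.001,0.045, 0,0,0,0,0,0.0015,0.045, 0,0,0,0,0,0.002,0.045, 0,0,0,0,0,0.002,0.045]'
```

```text
t: 6.98
position: [0.552, 0.3321, 0.1092]
ee_rot: [0.0, 0.096, 0.995, -0.0]
force: [0.6, -0.0, -1.9]
opening: 0.592
gripper_force: 52.7
t: 7.32
position: [0.5523, 0.3323, 0.1091]
ee_rot: [0.001, 0.096, 0.995, 0.0]
force: [-4.1, -3.2, 8.2]
opening: 0.599
gripper_force: 53.8
```

```bash
python3 -m creep '[0,0,0,0,0,0,0.055, 0,0,0,0,0,0,0.062, 0,0,0,0,0,0,0.07, 0,0,0,0,0,0,0.078, 0,0,0,0,0,0,0.0854, 0,0,0,0,0,0,0.0854, 0,0,0,0,0,0,0.0854]' && python3 -m creep '[0,0,0,0,0,-0.01,0.0854, 0,0,0,0,0,-0.03,0.0854, 0,0,0,0,0,-0.055,0.0854, 0,0,0,0,0,-0.08,0.0854, 0,0,0,0,0,-0.105,0.0854, 0,0,0,0,0,-0.13,0.0854, 0,0,0,0,0,-0.14,0.0854, 0,0,0,0,0,-0.14,0.0854]'
python3 - <<'E'
from h import *
print(go(.6035,.0955,.20,np.radians(79)))
p,P=cloud('side');X=P.reshape(-1,3)
for (x,y) in [(.5515,.3325),(.604,.096)]:
    S=X[(np.hypot(X[:,0]-x,X[:,1]-y)<.045)&(X[:,2]>.11)&(X[:,2]<.16)];print(len(S),S.max(0),cv2.minAreaRect((S[:,:2]*1000).astype(np.float32)))
E
```

```text
t: 7.9
position: [0.5519, 0.3324, 0.1072]
ee_rot: [-0.0, 0.096, 0.995, -0.0]
force: [0.3, -0.6, -0.0]
opening: 1.001
gripper_force: 0.0
t: 8.57
position: [0.5527, 0.3328, 0.2504]
ee_rot: [0.002, 0.096, 0.995, 0.001]
force: [0.1, -0.6, 0.6]
opening: 0.999
gripper_force: 0.0
(array([0.003, 0.004, 0.   ]), array([-0.0949, -0.2235,  0.0501]))
1012 [0.57347218 0.35727466 0.1554367 ] ((550.4251708984375, 331.45355224609375), (46.33572006225586, 51.108951568603516), 4.935840129852295)
81 [0.61405612 0.10447095 0.12944853] ((603.4669189453125, 97.1130142211914), (18.73644256591797, 14.911962509155273), 59.76013946533203)
```

```bash
python3 -m creep '[0,0,0,-0.01,-0.022,0,0.0854, 0,0,0,-0.024,-0.055,0,0.0854, 0,0,0,-0.038,-0.088,0,0.0854, 0,0,0,-0.052,-0.121,0,0.0854, 0,0,0,-0.066,-0.154,0,0.0854, 0,0,0,-0.08,-0.187,0,0.0854, 0,0,0,-0.092,-0.213,0,0.0854, 0,0,0,-0.096,-0.223,0,0.0854]' && python3 -m creep '[0,0,0,0,0,0.015,0.0854, 0,0,0,0,0,0.04,0.0854, 0,0,0,0,0,0.068,0.0854, 0,0,0,0,0,0.096,0.0854, 0,0,0,0,0,0.124,0.0854, 0,0,0,0,0,0.15,0.0854, 0,0,0,0,0,0.163,0.0854, 0,0,0,0,0,0.167,0.0854]' && python3 -m creep '[0,0,0,0,0,0,0.075, 0,0,0,0,0,0,0.065, 0,0,0,0,0,0,0.055, 0,0,0,0,0,0,0.045, 0,0,0,0,0,0,0.036, 0,0,0,0,0,0,0.036, 0,0,0,0,0,0,0.036, 0,0,0,0,0,0,0.036]' 40
```

```text
t: 9.28
position: [0.6036, 0.0917, 0.2453]
ee_rot: [-0.001, 0.097, 0.995, -0.001]
force: [0.6, -0.1, 0.2]
opening: 1.001
gripper_force: 0.0
t: 9.95
position: [0.6018, 0.0955, 0.0771]
ee_rot: [-0.003, 0.096, 0.995, -0.0]
force: [-0.3, -0.0, 0.0]
opening: 0.998
gripper_force: 0.0
t: 10.62
position: [0.6043, 0.0953, 0.0818]
ee_rot: [0.001, 0.096, 0.995, 0.0]
force: [-1.6, 1.1, 7.8]
opening: 0.474
gripper_force: 40.5
```

```bash
python3 -m creep '[0,0,0,0,0,-0.006,0.036, 0,0,0,0,0,-0.018,0.036, 0,0,0,0,0,-0.034,0.036, 0,0,0,0,0,-0.052,0.036, 0,0,0,0,0,-0.07,0.036, 0,0,0,0,0,-0.086,0.036, 0,0,0,0,0,-0.097,0.036, 0,0,0,0,0,-0.1,0.036]' && python3 -m creep '[0,0,0,0.006,0.006,0,0.036, 0,0,0,0.018,0.018,0,0.036, 0,0,0,0.033,0.033,0,0.036, 0,0,0,0.049,0.05,0,0.036, 0,0,0,0.066,0.067,0,0.036, 0,0,0,0.083,0.084,0,0.036, 0,0,0,0.1,0.101,0,0.036, 0,0,0,0.117,0.119,0,0.036]' && python3 -m creep '[0,0,0,0.017,0.017,0,0.036, 0,0,0,0.034,0.034,0,0.036, 0,0,0,0.049,0.049,0,0.036, 0,0,0,0.06,0.061,0,0.036, 0,0,0,0.067,0.068,0,0.036, 0,0,0,0.0685,0.0695,0,0.036, 0,0,0,0.0685,0.0695,0,0.036]' && python3 -m creep '[0,0,0,0,0,0.012,0.036, 0,0,0,0,0,0.032,0.036, 0,0,0,0,0,0.054,0.036, 0,0,0,0,0,0.074,0.036, 0,0,0,0,0,0.088,0.036, 0,0,0,0,0,0.094,0.036, 0,0,0,0,0,0.097,0.036, 0,0,0,0,0,0.098,0.036]' && python3 -m creep '[0,0,0,0,0,0.001,0.036, 0,0,0,0,0,0.0015,0.036, 0,0,0,0,0,0.002,0.036, 0,0,0,0,0,0.002,0.036]'
```

```text
t: 11.28
position: [0.6044, 0.0953, 0.183]
ee_rot: [0.002, 0.096, 0.995, 0.0]
force: [0.6, -0.1, -1.5]
opening: 0.475
gripper_force: 40.6
t: 11.95
position: [0.509, 0.2359, 0.1791]
ee_rot: [-0.001, 0.096, 0.995, -0.0]
force: [0.0, 0.3, -1.2]
opening: 0.478
gripper_force: 40.6
t: 12.53
position: [0.4566, 0.3159, 0.1798]
ee_rot: [-0.0, 0.095, 0.995, -0.0]
force: [0.2, -0.6, -1.8]
opening: 0.477
gripper_force: 40.6
t: 13.2
position: [0.4577, 0.3152, 0.0823]
ee_rot: [-0.0, 0.096, 0.995, -0.0]
force: [0.6, -1.1, -1.8]
opening: 0.479
gripper_force: 40.6
t: 13.53
position: [0.458, 0.3157, 0.0818]
ee_rot: [0.001, 0.096, 0.995, 0.0]
force: [-1.3, -2.9, 7.8]
opening: 0.476
gripper_force: 41.5
```

```bash
python3 -m creep '[0,0,0,0,0,0,0.045, 0,0,0,0,0,0,0.052, 0,0,0,0,0,0,0.06, 0,0,0,0,0,0,0.07, 0,0,0,0,0,0,0.08, 0,0,0,0,0,0,0.0854, 0,0,0,0,0,0,0.0854]' && python3 -m creep '[0,0,0,0,0,-0.01,0.0854, 0,0,0,0,0,-0.03,0.0854, 0,0,0,0,0,-0.055,0.0854, 0,0,0,0,0,-0.08,0.0854, 0,0,0,0,0,-0.105,0.0854, 0,0,0,0,0,-0.13,0.0854, 0,0,0,0,0,-0.15,0.0854, 0,0,0,0,0,-0.16,0.0854]' && python3 -m creep '[0,0,0,-0.01,-0.017,0,0.0854, 0,0,0,-0.025,-0.042,0,0.0854, 0,0,0,-0.041,-0.069,0,0.0854, 0,0,0,-0.057,-0.096,0,0.0854, 0,0,0,-0.073,-0.123,0,0.0854, 0,0,0,-0.089,-0.15,0,0.0854, 0,0,0,-0.105,-0.177,0,0.0854, 0,0,0,-0.12,-0.203,0,0.0854]' && python3 -m creep '[0,0,0,-0.016,-0.027,0,0.0854, 0,0,0,-0.032,-0.054,0,0.0854, 0,0,0,-0.048,-0.081,0,0.0854, 0,0,0,-0.061,-0.103,0,0.0854, 0,0,0,-0.069,-0.116,0,0.0854, 0,0,0,-0.0715,-0.1205,0,0.0854, 0,0,0,-0.0715,-0.1205,0,0.0854, 0,0,0,-0.0715,-0.1205,0,0.0854]'
python3 - <<'E'
from h import *
print(go(.5837,-.038,.086,np.radians(79)))
p,P=cloud('side');cv2.imwrite('pics/s2.png',p[:,:,::-1])
E
```

```text
t: 14.12
position: [0.4574, 0.3156, 0.0802]
ee_rot: [-0.0, 0.096, 0.995, -0.0]
force: [-0.3, -0.5, 0.0]
opening: 0.995
gripper_force: 0.0
t: 14.78
position: [0.4581, 0.316, 0.2437]
ee_rot: [0.002, 0.096, 0.995, 0.001]
force: [0.8, -1.0, 0.5]
opening: 1.0
gripper_force: 0.0
t: 15.45
position: [0.5367, 0.0918, 0.2402]
ee_rot: [-0.0, 0.096, 0.995, -0.0]
force: [0.1, 0.4, 1.1]
opening: 1.0
gripper_force: 0.0
t: 16.12
position: [0.5834, -0.0376, 0.2401]
ee_rot: [-0.0, 0.096, 0.995, 0.0]
force: [0.3, 1.0, -0.3]
opening: 0.996
gripper_force: 0.0
(array([ 0.   , -0.001,  0.   ]), array([-0.0005, -0.0004,  0.1541]))
```

View pics/s2.png

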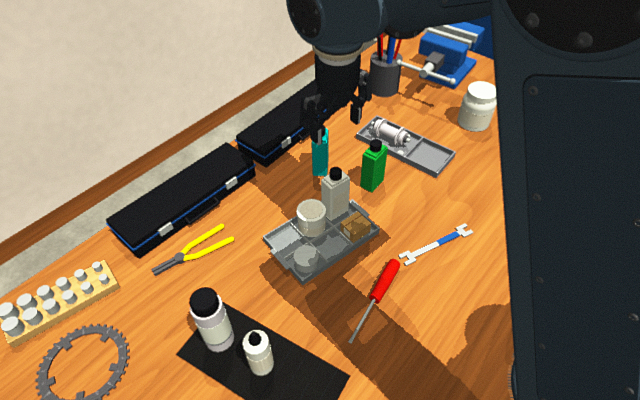

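Spray can (212,320) and drip bottle (258,352) both stand upright on the mat. The gripper is above the white oil bottle (336,192).

```bash
python3 -m creep '[0,0,0,0,0,0.015,0.0854, 0,0,0,0,0,0.04,0.0854, 0,0,0,0,0,0.066,0.0854, 0,0,0,0,0,0.092,0.0854, 0,0,0,0,0,0.118,0.0854, 0,0,0,0,0,0.14,0.0854, 0,0,0,0,0,0.151,0.0854, 0,0,0,0,0,0.154,0.0854]' && python3 -m creep '[0,0,0,0,0,0,0.08, 0,0,0,0,0,0,0.072, 0,0,0,0,0,0,0.064, 0,0,0,0,0,0,0.056, 0,0,0,0,0,0,0.048, 0,0,0,0,0,0,0.048, 0,0,0,0,0,0,0.048, 0,0,0,0,0,0,0.048]' 45 && python3 -m creep '[0,0,0,0,0,-0.006,0.048, 0,0,0,0,0,-0.018,0.048, 0,0,0,0,0,-0.034,0.048, 0,0,0,0,0,-0.054,0.048, 0,0,0,0,0,-0.074,0.048, 0,0,0,0,0,-0.094,0.048, 0,0,0,0,0,-0.107,0.048, 0,0,0,0,0,-0.11,0.048]'
```

```text
t: 16.83
position: [0.5827, -0.0373, 0.0847]
ee_rot: [-0.001, 0.095, 0.995, 0.0]
force: [0.2, 0.1, -0.4]
opening: 1.0
gripper_force: 0.0
t: 17.5
position: [0.5845, -0.0386, 0.0876]
ee_rot: [0.001, 0.096, 0.995, -0.0]
force: [-1.1, 0.2, 6.2]
opening: 0.627
gripper_force: 48.2
t: 18.17
position: [0.5846, -0.0386, 0.1996]
ee_rot: [0.002, 0.096, 0.995, -0.0]
force: [0.1, -0.2, -1.8]
opening: 0.63
gripper_force: 47.7
```

```bash
python3 -m creep '[0,0,0,0.007,0.007,0,0.048, 0,0,0,0.02,0.021,0,0.048, 0,0,0,0.038,0.039,0,0.048, 0,0,0,0.058,0.06,0,0.048, 0,0,0,0.079,0.081,0,0.048, 0,0,0,0.1,0.103,0,0.048, 0,0,0,0.121,0.125,0,0.048, 0,0,0,0.142,0.147,0,0.048]' && python3 -m creep '[0,0,0,0.021,0.022,0,0.048, 0,0,0,0.042,0.044,0,0.048, 0,0,0,0.063,0.066,0,0.048, 0,0,0,0.084,0.087,0,0.048, 0,0,0,0.105,0.108,0,0.048, 0,0,0,0.123,0.127,0,0.048, 0,0,0,0.134,0.138,0,0.048, 0,0,0,0.138,0.142,0,0.048]' && python3 -m creep '[0,0,0,0,0,0,0.048, 0,0,0,0,0,0.012,0.048, 0,0,0,0,0,0.034,0.048, 0,0,0,0,0,0.058,0.048, 0,0,0,0,0,0.08,0.048, 0,0,0,0,0,0.097,0.048, 0,0,0,0,0,0.105,0.048, 0,0,0,0,0,0.107,0.048]' && python3 -m creep '[0,0,0,0,0,0.001,0.048, 0,0,0,0,0,0.002,0.048, 0,0,0,0,0,0.0025,0.048, 0,0,0,0,0,0.003,0.048, 0,0,0,0,0,0.003,0.048]'
```

```text
t: 18.83
position: [0.4702, 0.1341, 0.1953]
ee_rot: [-0.001, 0.096, 0.995, -0.0]
force: [1.0, -0.4, -2.3]
opening: 0.629
gripper_force: 47.7
t: 19.5
position: [0.3617, 0.2998, 0.1954]
ee_rot: [-0.001, 0.095, 0.996, -0.0]
force: [-0.4, -0.7, -2.9]
opening: 0.627
gripper_force: 47.9
t: 20.17
position: [0.3637, 0.2975, 0.088]
ee_rot: [-0.001, 0.096, 0.995, -0.001]
force: [0.2, 0.4, -2.4]
opening: 0.628
gripper_force: 47.8
t: 20.58
position: [0.3645, 0.2988, 0.0875]
ee_rot: [0.001, 0.096, 0.995, 0.0]
force: [-1.5, -1.5, 8.1]
opening: 0.626
gripper_force: 48.9
```

```bash
python3 -m creep '[0,0,0,0,0,0,0.056, 0,0,0,0,0,0,0.062, 0,0,0,0,0,0,0.07, 0,0,0,0,0,0,0.078, 0,0,0,0,0,0,0.0854, 0,0,0,0,0,0,0.0854, 0,0,0,0,0,0,0.0854]' && python3 -m creep '[0,0,0,0,0,-0.01,0.0854, 0,0,0,0,0,-0.03,0.0854, 0,0,0,0,0,-0.055,0.0854, 0,0,0,0,0,-0.08,0.0854, 0,0,0,0,0,-0.105,0.0854, 0,0,0,0,0,-0.13,0.0854, 0,0,0,0,0,-0.15,0.0854, 0,0,0,0,0,-0.16,0.0854]' && python3 -m creep '[0,0,0,-0.012,-0.01,0,0.0854, 0,0,0,-0.032,-0.026,0,0.0854, 0,0,0,-0.055,-0.044,0,0.0854, 0,0,0,-0.078,-0.062,0,0.0854, 0,0,0,-0.101,-0.081,0,0.0854, 0,0,0,-0.124,-0.099,0,0.0854, 0,0,0,-0.147,-0.118,0,0.0854, 0,0,0,-0.17,-0.136,0,0.0854]' && python3 -m creep '[0,0,0,-0.023,-0.018,0,0.0854, 0,0,0,-0.046,-0.037,0,0.0854, 0,0,0,-0.069,-0.055,0,0.0854, 0,0,0,-0.088,-0.071,0,0.0854, 0,0,0,-0.1,-0.08,0,0.0854, 0,0,0,-0.1065,-0.0855,0,0.0854, 0,0,0,-0.1065,-0.0855,0,0.0854, 0,0,0,-0.1065,-0.0855,0,0.0854]'
python3 - <<'E'
from h import *
for c in('top','side','wrist'):
    p,P=cloud(c);cv2.imwrite(f'pics/{c}3.png',p[:,:,::-1]);X=P.reshape(-1,3)
    S=X[(np.hypot(X[:,0]-.593,X[:,1]-.029)<.045)&(X[:,2]>.052)&(X[:,2]<.07)]
    if len(S)>20: print(c,len(S),cv2.minAreaRect((S[:,:2]*1000).astype(np.float32)),cv2.minEnclosingCircle((S[:,:2]*1000).astype(np.float32)))
    S=X[(np.abs(X[:,0]-.515)<.07)&(np.abs(X[:,1]+.326)<.06)&(X[:,2]>.012)&(X[:,2]<.025)]
    if len(S)>20: print(c,'tray',len(S),S.min(0),S.max(0))
print(go(.593,.029,.05,np.radians(79)))
E
```

```text
t: 21.17
position: [0.364, 0.2986, 0.0863]
ee_rot: [-0.0, 0.096, 0.995, -0.0]
force: [-0.1, 0.2, 0.2]
opening: 0.996
gripper_force: 0.0
t: 21.83
position: [0.3645, 0.299, 0.2495]
ee_rot: [0.002, 0.096, 0.995, 0.001]
force: [-0.3, 0.6, 0.7]
opening: 1.004
gripper_force: 0.0
t: 22.5
position: [0.5054, 0.1313, 0.2461]
ee_rot: [-0.0, 0.096, 0.995, -0.0]
force: [0.1, 0.3, -0.5]
opening: 1.001
gripper_force: 0.0
t: 23.17
position: [0.5927, 0.0288, 0.246]
ee_rot: [-0.0, 0.096, 0.995, 0.0]
force: [-0.5, 0.2, 0.2]
opening: 1.0
gripper_force: 0.0
top 157 ((598.5768432617188, 27.79641342163086), (59.7752685546875, 22.130598068237305), 85.43194580078125) ((594.2699584960938, 28.052326202392578), 30.320343017578125)
top tray 302 [ 0.46545394 -0.37837478  0.01215744] [ 0.5849908  -0.27632114  0.0226371 ]
side 583 ((596.8126831054688, 27.27080535888672), (59.85823059082031, 64.26605224609375), 41.542938232421875) ((597.0632934570312, 27.376937866210938), 32.74700164794922)
side tray 351 [ 0.46547241 -0.37647665  0.01200372] [ 0.58491973 -0.27356768  0.02196649]
wrist 2207 ((596.5902709960938, 27.554611206054688), (62.30525588989258, 61.81568145751953), 14.823670387268066) ((596.5668334960938, 27.170076370239258), 31.466169357299805)
wrist tray 1607 [ 0.46585385 -0.3757179   0.01200305] [ 0.58493044 -0.27489238  0.02482181]
(array([ 0.   , -0.   ,  0.001]), array([-0.0004, -0.0003,  0.1964]))
```

View pics/wrist3.png

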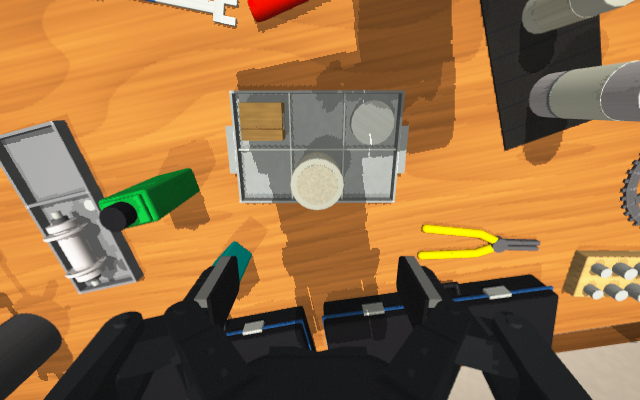

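The three tall ones are out and the tub stands alone at (317,184). The tin (373,122) and carton (261,122) are undisturbed. Gripping the tub by its lid.

```bash
python3 -m creep '[0,0,0,-0.0035,-0.001,0.015,0.0854, 0,0,0,-0.0035,-0.001,0.045,0.0854, 0,0,0,-0.0035,-0.001,0.08,0.0854, 0,0,0,-0.0035,-0.001,0.115,0.0854, 0,0,0,-0.0035,-0.001,0.15,0.0854, 0,0,0,-0.0035,-0.001,0.18,0.0854, 0,0,0,-0.0035,-0.001,0.195,0.0854, 0,0,0,-0.0035,-0.001,0.2,0.0854]' && python3 -m creep '[0,0,0,0,0,0,0.08, 0,0,0,0,0,0,0.074, 0,0,0,0,0,0,0.068, 0,0,0,0,0,0,0.062, 0,0,0,0,0,0,0.056, 0,0,0,0,0,0,0.056, 0,0,0,0,0,0,0.056, 0,0,0,0,0,0,0.056]' 45 && python3 -m creep '[0,0,0,0,0,-0.006,0.056, 0,0,0,0,0,-0.02,0.056, 0,0,0,0,0,-0.044,0.056, 0,0,0,0,0,-0.072,0.056, 0,0,0,0,0,-0.1,0.056, 0,0,0,0,0,-0.128,0.056, 0,0,0,0,0,-0.15,0.056, 0,0,0,0,0,-0.16,0.056]'
python3 - <<'E'
from h import *
p,P=cloud('wrist');cv2.imwrite('pics/w4.png',p[:,:,::-1]);print(go(.516,-.326,.206,np.radians(79)))
E
```

```text
t: 23.98
position: [0.5946, 0.0275, 0.0436]
ee_rot: [-0.002, 0.095, 0.995, -0.0]
force: [-0.1, -0.1, -0.5]
opening: 0.997
gripper_force: 0.0
t: 24.65
position: [0.5973, 0.0269, 0.0483]
ee_rot: [0.001, 0.096, 0.995, 0.0]
force: [-1.5, 0.7, 8.0]
opening: 0.719
gripper_force: 48.3
t: 25.32
position: [0.5974, 0.0268, 0.2103]
ee_rot: [0.003, 0.096, 0.995, 0.0]
force: [1.2, -0.0, -1.4]
opening: 0.717
gripper_force: 49.7
(array([0.001, 0.006, 0.   ]), array([ 0.013 , -0.3619,  0.0042]))
```

View pics/w4.png

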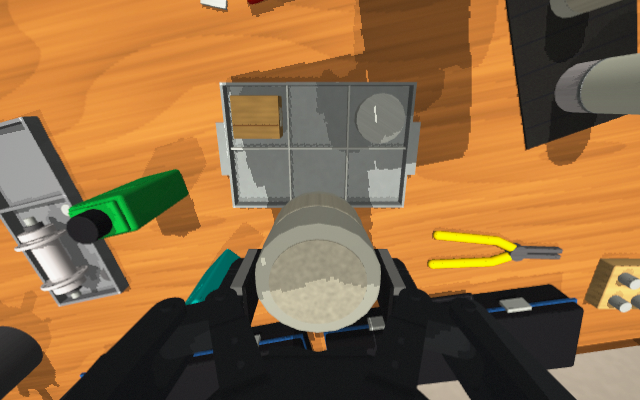

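Tub held level at (318,270). Carrying it to the job tray.

```bash
python3 -m creep '[0,0,0,0,-0.008,0,0.056, 0,0,0,0.001,-0.026,0,0.056, 0,0,0,0.002,-0.05,0,0.056, 0,0,0,0.003,-0.077,0,0.056, 0,0,0,0.0035,-0.104,0,0.056, 0,0,0,0.0045,-0.131,0,0.056, 0,0,0,0.005,-0.158,0,0.056, 0,0,0,0.006,-0.185,0,0.056]' && python3 -m creep '[0,0,0,0.001,-0.027,0,0.056, 0,0,0,0.002,-0.054,0,0.056, 0,0,0,0.003,-0.081,0,0.056, 0,0,0,0.004,-0.108,0,0.056, 0,0,0,0.005,-0.135,0,0.056, 0,0,0,0.0055,-0.158,0,0.056, 0,0,0,0.006,-0.172,0,0.056, 0,0,0,0.006,-0.177,0,0.056]' && python3 -m creep '[0,0,0,0,0,0,0.056, 0,0,0,0,0,0.012,0.056, 0,0,0,0,0,0.034,0.056, 0,0,0,0,0,0.056,0.056, 0,0,0,0,0,0.078,0.056, 0,0,0,0,0,0.095,0.056, 0,0,0,0,0,0.105,0.056, 0,0,0,0,0,0.11,0.056]'
python3 - <<'E'
from h import *
p,P=cloud('wrist');cv2.imwrite('pics/w5.png',p[:,:,::-1])
E
```

```text
t: 26.03
position: [0.5538, -0.1551, 0.2043]
ee_rot: [-0.001, 0.096, 0.995, 0.0]
force: [0.4, 0.1, -0.6]
opening: 0.716
gripper_force: 49.7
t: 26.7
position: [0.5144, -0.3279, 0.2046]
ee_rot: [-0.001, 0.097, 0.995, 0.0]
force: [0.6, -0.0, -1.3]
opening: 0.721
gripper_force: 49.7
t: 27.37
position: [0.5153, -0.3247, 0.0943]
ee_rot: [-0.001, 0.095, 0.995, 0.001]
force: [-0.5, -0.4, -0.5]
opening: 0.722
gripper_force: 49.7
```

View pics/w5.png

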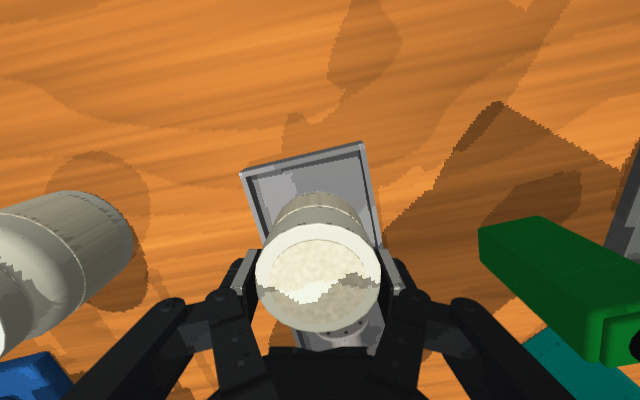

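The tub is above the empty bay, whose near corners are at (240,175) and (362,145). Lowering.

```bash
python3 -m creep '[0,0,0,0,0,0.012,0.056, 0,0,0,0,0,0.026,0.056, 0,0,0,0,0,0.037,0.056, 0,0,0,0,0,0.043,0.056, 0,0,0,0,0,0.046,0.056, 0,0,0,0,0,0.047,0.056, 0,0,0,0,0,0.0475,0.056]' && python3 -m creep '[0,0,0,0,0,0.0005,0.056, 0,0,0,0,0,0.001,0.056, 0,0,0,0,0,0.0015,0.056, 0,0,0,0,0,0.0015,0.056]'
```

```text
t: 28.0
position: [0.5158, -0.3264, 0.0494]
ee_rot: [0.0, 0.096, 0.995, -0.0]
force: [-3.8, 2.6, 8.1]
opening: 0.723
gripper_force: 50.4
t: 28.33
position: [0.5158, -0.3264, 0.0493]
ee_rot: [0.0, 0.096, 0.995, -0.0]
force: [-8.4, 5.0, 17.9]
opening: 0.716
gripper_force: 51.7
```

```bash
python3 -m creep '[0,0,0,0,0,0,0.064, 0,0,0,0,0,0,0.07, 0,0,0,0,0,0,0.077, 0,0,0,0,0,0,0.0854, 0,0,0,0,0,0,0.0854, 0,0,0,0,0,0,0.0854, 0,0,0,0,0,-0.006,0.0854, 0,0,0,0,0,-0.02,0.0854]' && python3 -m creep '[0,0,0,0,0,-0.025,0.0854, 0,0,0,0,0,-0.055,0.0854, 0,0,0,0,0,-0.085,0.0854, 0,0,0,0,0,-0.115,0.0854, 0,0,0,0,0,-0.145,0.0854, 0,0,0,0,0,-0.17,0.0854, 0,0,0,0,0,-0.18,0.0854, 0,0,0,0,0,-0.18,0.0854]'
python3 - <<'E'
from h import *
for c in('wrist',):
    p,P=cloud(c);cv2.imwrite(f'pics/{c}6.png',p[:,:,::-1]);X=P.reshape(-1,3)
    S=X[(np.hypot(X[:,0]-.515,X[:,1]+.326)<.045)&(X[:,2]>.05)&(X[:,2]<.075)]
    print(c,len(S),S[:,2].min(),S[:,2].max(),cv2.minEnclosingCircle((S[:,:2]*1000).astype(np.float32)))
E
python3 -m creep '[0,0,0,0.006,0.013,0,0.0854, 0,0,0,0.016,0.035,0,0.0854, 0,0,0,0.03,0.066,0,0.0854, 0,0,0,0.045,0.098,0,0.0854, 0,0,0,0.06,0.131,0,0.0854, 0,0,0,0.075,0.164,0,0.0854, 0,0,0,0.09,0.197,0,0.0854, 0,0,0,0.105,0.229,0,0.0854]' && python3 -m creep '[0,0,0,0.015,0.033,0,0.0854, 0,0,0,0.03,0.066,0,0.0854, 0,0,0,0.045,0.098,0,0.0854, 0,0,0,0.06,0.131,0,0.0854, 0,0,0,0.075,0.164,0,0.0854, 0,0,0,0.09,0.197,0,0.0854, 0,0,0,0.105,0.229,0,0.0854, 0,0,0,0.118,0.258,0,0.0854]' && python3 -m creep '[0,0,0,0.014,0.031,0,0.0854, 0,0,0,0.027,0.058,0,0.0854, 0,0,0,0.037,0.08,0,0.0854, 0,0,0,0.043,0.093,0,0.0854, 0,0,0,0.045,0.0975,0,0.0854, 0,0,0,0.045,0.0975,0,0.0854]'
python3 - <<'E'
from h import *
p,P=cloud('wrist');cv2.imwrite('pics/w7.png',p[:,:,::-1]);X=P.reshape(-1,3)
print(go(.3639,.2993,.086,np.radians(79)))
S=X[(np.hypot(X[:,0]-.364,X[:,1]-.299)<.045)&(X[:,2]>.1)&(X[:,2]<.12)]
print(len(S),cv2.minAreaRect((S[:,:2]*1000).astype(np.float32)))
E
```

```text
t: 29.0
position: [0.5149, -0.3257, 0.0665]
ee_rot: [-0.001, 0.096, 0.995, 0.001]
force: [0.5, -0.2, -0.3]
opening: 1.003
gripper_force: 0.0
t: 29.67
position: [0.5164, -0.3268, 0.2507]
ee_rot: [0.002, 0.096, 0.995, -0.001]
force: [0.1, -0.0, -0.9]
opening: 1.001
gripper_force: 0.0
wrist 2215 0.0500340939729364 0.06525045275192676 ((515.2194213867188, -326.3692321777344), 31.59615707397461)
t: 30.38
position: [0.4546, -0.0797, 0.2456]
ee_rot: [-0.001, 0.096, 0.995, 0.0]
force: [1.4, 0.1, -0.3]
opening: 1.0
gripper_force: 0.0
t: 31.05
position: [0.3879, 0.1959, 0.2458]
ee_rot: [-0.001, 0.096, 0.995, -0.001]
force: [0.7, -1.1, -0.4]
opening: 0.998
gripper_force: 0.0
t: 31.55
position: [0.3632, 0.2988, 0.246]
ee_rot: [-0.001, 0.095, 0.995, -0.001]
force: [0.9, -0.8, 0.4]
opening: 0.996
gripper_force: 0.0
(array([-0.002, -0.001,  0.001]), array([-0.0003,  0.0015,  0.1602]))
1313 ((364.2215576171875, 298.9525146484375), (53.963157653808594, 35.54530334472656), 80.3673324584961)
```

View pics/wrist6.png

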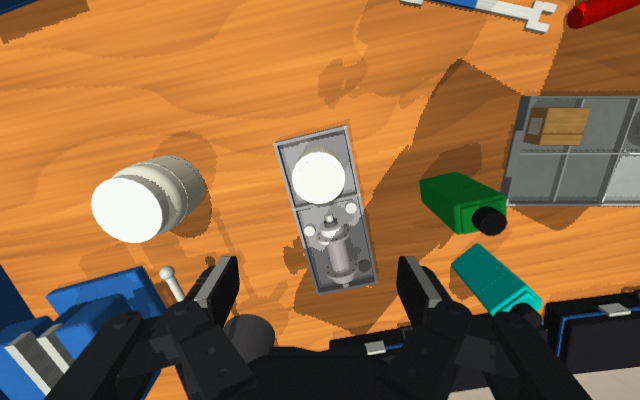

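View pics/w7.png

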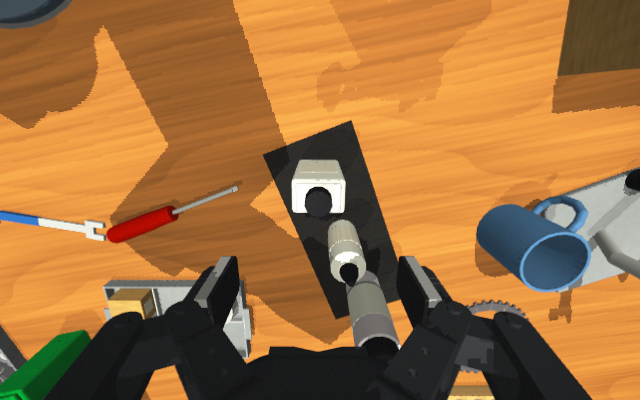

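The tub sits in the empty bay at (318,178). On the mat the oil (319,187), drip bottle (346,250) and spray can (372,310) are all upright. Now the return: oil first.

```bash
python3 -m creep '[0,0,0,0,0.0005,0.015,0.0854, 0,0,0,0,0.0005,0.042,0.0854, 0,0,0,0,0.0005,0.07,0.0854, 0,0,0,0,0.0005,0.098,0.0854, 0,0,0,0,0.0005,0.126,0.0854, 0,0,0,0,0,0.148,0.0854, 0,0,0,0,0,0.158,0.0854, 0,0,0,0,0,0.161,0.0854]' && python3 -m creep '[0,0,0,0,0,0,0.08, 0,0,0,0,0,0,0.072, 0,0,0,0,0,0,0.064, 0,0,0,0,0,0,0.056, 0,0,0,0,0,0,0.048, 0,0,0,0,0,0,0.048, 0,0,0,0,0,0,0.048, 0,0,0,0,0,0,0.048]' 45 && python3 -m creep '[0,0,0,0,0,-0.006,0.048, 0,0,0,0,0,-0.018,0.048, 0,0,0,0,0,-0.034,0.048, 0,0,0,0,0,-0.054,0.048, 0,0,0,0,0,-0.074,0.048, 0,0,0,0,0,-0.094,0.048, 0,0,0,0,0,-0.107,0.048, 0,0,0,0,0,-0.11,0.048]' && python3 -m creep '[0,0,0,-0.007,-0.007,0,0.048, 0,0,0,-0.02,-0.021,0,0.048, 0,0,0,-0.038,-0.039,0,0.048, 0,0,0,-0.058,-0.06,0,0.048, 0,0,0,-0.079,-0.081,0,0.048, 0,0,0,-0.1,-0.103,0,0.048, 0,0,0,-0.121,-0.125,0,0.048, 0,0,0,-0.142,-0.147,0,0.048]' && python3 -m creep '[0,0,0,-0.021,-0.022,0,0.048, 0,0,0,-0.042,-0.044,0,0.048, 0,0,0,-0.063,-0.066,0,0.048, 0,0,0,-0.084,-0.087,0,0.048, 0,0,0,-0.105,-0.108,0,0.048, 0,0,0,-0.123,-0.127,0,0.048, 0,0,0,-0.134,-0.138,0,0.048, 0,0,0,-0.138,-0.142,0,0.048]'
python3 - <<'E'
from h import *
print(go(.5845,-.0386,.0876,np.radians(79)))
E
```

```text
t: 32.27
position: [0.3635, 0.2972, 0.0848]
ee_rot: [-0.001, 0.096, 0.995, -0.001]
force: [0.2, -0.4, -0.2]
opening: 1.003
gripper_force: 0.0
t: 32.93
position: [0.3645, 0.2989, 0.0874]
ee_rot: [0.001, 0.096, 0.995, 0.001]
force: [-0.5, -1.1, 7.5]
opening: 0.631
gripper_force: 47.3
t: 33.6
position: [0.3646, 0.2991, 0.1989]
ee_rot: [0.001, 0.096, 0.995, 0.001]
force: [0.6, 0.2, -2.1]
opening: 0.624
gripper_force: 48.0
t: 34.27
position: [0.4755, 0.1251, 0.1951]
ee_rot: [-0.001, 0.096, 0.995, -0.0]
force: [1.0, 0.9, -2.4]
opening: 0.62
gripper_force: 48.0
t: 34.93
position: [0.5841, -0.0412, 0.1948]
ee_rot: [-0.001, 0.097, 0.995, -0.0]
force: [0.0, -0.0, -2.5]
opening: 0.634
gripper_force: 48.0
(array([-0.   , -0.002, -0.002]), array([-1.000e-04,  2.600e-03,  1.072e-01]))
```

```bash
python3 -m creep '[0,0,0,0,0,0,0.048, 0,0,0,0,0,0.012,0.048, 0,0,0,0,0,0.034,0.048, 0,0,0,0,0,0.058,0.048, 0,0,0,0,0,0.08,0.048, 0,0,0,0,0,0.097,0.048, 0,0,0,0,0,0.105,0.048, 0,0,0,0,0,0.107,0.048]' && python3 -m creep '[0,0,0,0,0,0.001,0.048, 0,0,0,0,0,0.002,0.048, 0,0,0,0,0,0.0025,0.048, 0,0,0,0,0,0.003,0.048, 0,0,0,0,0,0.003,0.048]'
```

```text
t: 35.6
position: [0.5827, -0.0376, 0.0877]
ee_rot: [-0.001, 0.095, 0.995, 0.0]
force: [-0.8, 1.0, -2.3]
opening: 0.627
gripper_force: 47.9
t: 36.02
position: [0.5842, -0.0384, 0.0874]
ee_rot: [0.001, 0.096, 0.995, 0.0]
force: [-1.9, 2.1, 4.2]
opening: 0.627
gripper_force: 48.7
```

```bash
python3 -m creep '[0,0,0,0,0,0,0.056, 0,0,0,0,0,0,0.062, 0,0,0,0,0,0,0.07, 0,0,0,0,0,0,0.078, 0,0,0,0,0,0,0.0854, 0,0,0,0,0,0,0.0854, 0,0,0,0,0,0,0.0854]' && python3 -m creep '[0,0,0,0,0,-0.01,0.0854, 0,0,0,0,0,-0.03,0.0854, 0,0,0,0,0,-0.055,0.0854, 0,0,0,0,0,-0.08,0.0854, 0,0,0,0,0,-0.105,0.0854, 0,0,0,0,0,-0.13,0.0854, 0,0,0,0,0,-0.15,0.0854, 0,0,0,0,0,-0.154,0.0854]' && python3 -m creep '[0,0,0,0.01,0.017,0,0.0854, 0,0,0,0.025,0.042,0,0.0854, 0,0,0,0.041,0.069,0,0.0854, 0,0,0,0.057,0.096,0,0.0854, 0,0,0,0.073,0.123,0,0.0854, 0,0,0,0.089,0.15,0,0.0854, 0,0,0,0.105,0.177,0,0.0854, 0,0,0,0.12,0.203,0,0.0854]' && python3 -m creep '[0,0,0,0.016,0.027,0,0.0854, 0,0,0,0.032,0.054,0,0.0854, 0,0,0,0.048,0.081,0,0.0854, 0,0,0,0.061,0.103,0,0.0854, 0,0,0,0.069,0.116,0,0.0854, 0,0,0,0.0715,0.1205,0,0.0854, 0,0,0,0.0715,0.1205,0,0.0854, 0,0,0,0.0715,0.1205,0,0.0854]' && python3 -m creep '[0,0,0,0,0,0.015,0.0854, 0,0,0,0,0,0.04,0.0854, 0,0,0,0,0,0.068,0.0854, 0,0,0,0,0,0.096,0.0854, 0,0,0,0,0,0.124,0.0854, 0,0,0,0,0,0.146,0.0854, 0,0,0,0,0,0.157,0.0854, 0,0,0,0,0,0.16,0.0854]'
python3 - <<'E'
from h import *
print(tool()[:3,3])
p,P=cloud('side');X=P.reshape(-1,3)
for lo,hi in((.1,.119),(.125,.14)):
    S=X[(np.hypot(X[:,0]-.583,X[:,1]+.038)<.042)&(X[:,2]>lo)&(X[:,2]<hi)];print(len(S),cv2.minAreaRect((S[:,:2]*1000).astype(np.float32)))
E
```

```text
t: 36.6
position: [0.5838, -0.0385, 0.0863]
ee_rot: [-0.0, 0.096, 0.995, -0.0]
force: [0.3, 0.6, -0.8]
opening: 0.998
gripper_force: 0.0
t: 37.27
position: [0.585, -0.0386, 0.2448]
ee_rot: [0.003, 0.096, 0.995, -0.0]
force: [0.4, 0.1, 1.0]
opening: 1.002
gripper_force: 0.0
t: 37.93
position: [0.5036, 0.185, 0.2402]
ee_rot: [-0.0, 0.096, 0.995, -0.0]
force: [-0.1, 1.2, 0.3]
opening: 0.998
gripper_force: 0.0
t: 38.6
position: [0.4576, 0.315, 0.2401]
ee_rot: [-0.0, 0.096, 0.995, -0.0]
force: [0.2, 0.1, -0.2]
opening: 0.999
gripper_force: 0.0
t: 39.27
position: [0.4571, 0.3142, 0.0787]
ee_rot: [-0.001, 0.096, 0.995, -0.001]
force: [0.1, 0.1, 0.3]
opening: 1.001
gripper_force: 0.0
[0.45713338 0.31424285 0.07865023]
0 ((0.0, 0.0), (0.0, 0.0), 0.0)
0 ((0.0, 0.0), (0.0, 0.0), 0.0)
```

```bash
python3 -m creep '[0,0,0,0,0,0,0.075, 0,0,0,0,0,0,0.065, 0,0,0,0,0,0,0.055, 0,0,0,0,0,0,0.045, 0,0,0,0,0,0,0.036, 0,0,0,0,0,0,0.036, 0,0,0,0,0,0,0.036, 0,0,0,0,0,0,0.036]' 40 && python3 -m creep '[0,0,0,0,0,-0.006,0.036, 0,0,0,0,0,-0.018,0.036, 0,0,0,0,0,-0.034,0.036, 0,0,0,0,0,-0.052,0.036, 0,0,0,0,0,-0.07,0.036, 0,0,0,0,0,-0.086,0.036, 0,0,0,0,0,-0.097,0.036, 0,0,0,0,0,-0.1,0.036]' && python3 -m creep '[0,0,0,-0.006,-0.006,0,0.036, 0,0,0,-0.018,-0.018,0,0.036, 0,0,0,-0.033,-0.033,0,0.036, 0,0,0,-0.049,-0.05,0,0.036, 0,0,0,-0.066,-0.067,0,0.036, 0,0,0,-0.083,-0.084,0,0.036, 0,0,0,-0.1,-0.101,0,0.036, 0,0,0,-0.117,-0.119,0,0.036]' && python3 -m creep '[0,0,0,-0.017,-0.017,0,0.036, 0,0,0,-0.034,-0.034,0,0.036, 0,0,0,-0.049,-0.049,0,0.036, 0,0,0,-0.06,-0.061,0,0.036, 0,0,0,-0.067,-0.068,0,0.036, 0,0,0,-0.0685,-0.0695,0,0.036, 0,0,0,-0.0685,-0.0695,0,0.036, 0,0,0,-0.0685,-0.0695,0,0.036]'
python3 - <<'E'
from h import *
print(tool()[:3,3])
for c in ['side','top']:
  p,P=cloud(c);X=P.reshape(-1,3);cv2.imwrite(f'pics/{c}8.png',p[:,:,::-1])
  for lo,hi in((.1,.119),(.125,.14)):
    S=X[(np.hypot(X[:,0]-.583,X[:,1]+.038)<.042)&(X[:,2]>lo)&(X[:,2]<hi)];print(len(S),cv2.minAreaRect((S[:,:2]*1000).astype(np.float32)))
E
```

```text
t: 39.98
position: [0.4579, 0.3159, 0.0814]
ee_rot: [0.001, 0.096, 0.995, 0.0]
force: [-1.9, -0.5, 6.8]
opening: 0.477
gripper_force: 40.3
t: 40.65
position: [0.4581, 0.316, 0.1828]
ee_rot: [0.001, 0.096, 0.995, 0.001]
force: [-0.4, -0.1, -1.0]
opening: 0.48
gripper_force: 40.7
t: 41.32
position: [0.5499, 0.1748, 0.1791]
ee_rot: [-0.001, 0.096, 0.995, -0.0]
force: [0.3, 0.5, -0.6]
opening: 0.475
gripper_force: 40.7
t: 41.98
position: [0.6031, 0.0958, 0.18]
ee_rot: [-0.0, 0.096, 0.995, 0.0]
force: [-0.2, 0.5, -1.1]
opening: 0.481
gripper_force: 40.7
[0.60311433 0.09583186 0.18002987]
305 ((583.46875, -36.77352523803711), (54.33875274658203, 35.07018280029297), 77.72659301757812)
125 ((584.82666015625, -38.210289001464844), (23.796472549438477, 25.569398880004883), 6.209134101867676)
225 ((581.7535400390625, -37.77705383300781), (53.97939682006836, 35.59739685058594), 78.7424087524414)
103 ((581.6229248046875, -38.594539642333984), (22.91610336303711, 25.036115646362305), 87.30252838134766)
```

View pics/side8.png

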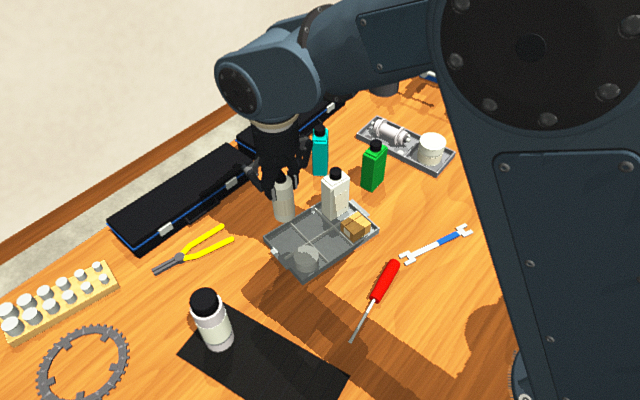

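The oil bottle is back within 1 mm, upright at (336,192). The drip bottle hangs above its cell (284,195) and the tub is in the bay (431,150). Lowering the drip bottle, then going for the spray can.

```bash
python3 -m creep '[0,0,0,0,0,0.012,0.036, 0,0,0,0,0,0.032,0.036, 0,0,0,0,0,0.054,0.036, 0,0,0,0,0,0.074,0.036, 0,0,0,0,0,0.088,0.036, 0,0,0,0,0,0.094,0.036, 0,0,0,0,0,0.097,0.036, 0,0,0,0,0,0.098,0.036]' && python3 -m creep '[0,0,0,0,0,0.001,0.036, 0,0,0,0,0,0.0015,0.036, 0,0,0,0,0,0.002,0.036, 0,0,0,0,0,0.002,0.036]' && python3 -m creep '[0,0,0,0,0,0,0.045, 0,0,0,0,0,0,0.052, 0,0,0,0,0,0,0.06, 0,0,0,0,0,0,0.07, 0,0,0,0,0,0,0.08, 0,0,0,0,0,0,0.0854, 0,0,0,0,0,0,0.0854]' && python3 -m creep '[0,0,0,0,0,-0.01,0.0854, 0,0,0,0,0,-0.03,0.0854, 0,0,0,0,0,-0.055,0.0854, 0,0,0,0,0,-0.08,0.0854, 0,0,0,0,0,-0.105,0.0854, 0,0,0,0,0,-0.13,0.0854, 0,0,0,0,0,-0.155,0.0854, 0,0,0,0,0,-0.167,0.0854]' && python3 -m creep '[0,0,0,0.01,0.022,0,0.0854, 0,0,0,0.024,0.055,0,0.0854, 0,0,0,0.038,0.088,0,0.0854, 0,0,0,0.052,0.121,0,0.0854, 0,0,0,0.066,0.154,0,0.0854, 0,0,0,0.08,0.187,0,0.0854, 0,0,0,0.092,0.213,0,0.0854, 0,0,0,0.096,0.223,0,0.0854]' && python3 -m creep '[0,0,0,0,0,0,0.0854, 0,0,0,0,0,0.01,0.0854, 0,0,0,0,0,0.034,0.0854, 0,0,0,0,0,0.062,0.0854, 0,0,0,0,0,0.09,0.0854, 0,0,0,0,0,0.118,0.0854, 0,0,0,0,0,0.135,0.0854, 0,0,0,0,0,0.14,0.0854]'
```

```text
t: 42.75
position: [0.6035, 0.0954, 0.082]
ee_rot: [-0.0, 0.096, 0.995, -0.0]
force: [0.3, -0.0, -1.3]
opening: 0.479
gripper_force: 40.7
t: 43.08
position: [0.6041, 0.0952, 0.0814]
ee_rot: [0.001, 0.096, 0.995, 0.0]
force: [-0.9, -0.6, 4.8]
opening: 0.477
gripper_force: 41.2
t: 43.67
position: [0.6036, 0.0952, 0.0803]
ee_rot: [-0.0, 0.096, 0.995, -0.0]
force: [0.4, -0.1, -0.2]
opening: 1.0
gripper_force: 0.0
t: 44.33
position: [0.6044, 0.0953, 0.2513]
ee_rot: [0.002, 0.096, 0.995, 0.0]
force: [0.0, -0.9, 0.8]
opening: 0.998
gripper_force: 0.0
t: 45.0
position: [0.5504, 0.3357, 0.247]
ee_rot: [-0.0, 0.094, 0.996, 0.0]
force: [1.1, -0.2, 0.5]
opening: 0.998
gripper_force: 0.0
t: 45.67
position: [0.5509, 0.3297, 0.1034]
ee_rot: [-0.002, 0.097, 0.995, -0.002]
force: [-0.2, 0.6, -1.0]
opening: 1.002
gripper_force: 0.0
```

```bash
python3 -m creep '[0,0,0,0,0,0,0.08, 0,0,0,0,0,0,0.07, 0,0,0,0,0,0,0.06, 0,0,0,0,0,0,0.045, 0,0,0,0,0,0,0.045, 0,0,0,0,0,0,0.045, 0,0,0,0,0,0,0.045, 0,0,0,0,0,0,0.045]' 50 && python3 -m creep '[0,0,0,0,0,-0.006,0.045, 0,0,0,0,0,-0.016,0.045, 0,0,0,0,0,-0.03,0.045, 0,0,0,0,0,-0.046,0.045, 0,0,0,0,0,-0.06,0.045, 0,0,0,0,0,-0.072,0.045, 0,0,0,0,0,-0.08,0.045, 0,0,0,0,0,-0.08,0.045]' && python3 -m creep '[0,0,0,-0.001,-0.008,0,0.045, 0,0,0,-0.0025,-0.024,0,0.045, 0,0,0,-0.0045,-0.044,0,0.045, 0,0,0,-0.0065,-0.066,0,0.045, 0,0,0,-0.009,-0.088,0,0.045, 0,0,0,-0.011,-0.11,0,0.045, 0,0,0,-0.0133,-0.132,0,0.045, 0,0,0,-0.0154,-0.154,0,0.045]' && python3 -m creep '[0,0,0,-0.0025,-0.024,0,0.045, 0,0,0,-0.005,-0.048,0,0.045, 0,0,0,-0.0075,-0.072,0,0.045, 0,0,0,-0.01,-0.094,0,0.045, 0,0,0,-0.012,-0.114,0,0.045, 0,0,0,-0.0132,-0.128,0,0.045, 0,0,0,-0.0138,-0.136,0,0.045, 0,0,0,-0.014,-0.138,0,0.045]' && python3 -m creep '[0,0,0,0,0,0,0.045, 0,0,0,0,0,0,0.045]'
```

```text
t: 46.33
position: [0.5528, 0.3326, 0.1091]
ee_rot: [0.001, 0.096, 0.995, 0.001]
force: [1.1, -1.4, 6.5]
opening: 0.589
gripper_force: 52.9
t: 47.0
position: [0.5525, 0.3327, 0.1895]
ee_rot: [0.001, 0.096, 0.995, 0.001]
force: [0.1, -0.2, -1.6]
opening: 0.595
gripper_force: 52.6
t: 47.67
position: [0.5367, 0.1766, 0.1863]
ee_rot: [-0.001, 0.096, 0.995, -0.0]
force: [-0.4, 0.4, -2.6]
opening: 0.591
gripper_force: 52.6
t: 48.33
position: [0.5244, 0.0389, 0.1867]
ee_rot: [-0.001, 0.096, 0.995, -0.0]
force: [0.5, 0.7, -3.0]
opening: 0.588
gripper_force: 52.7
t: 48.5
position: [0.525, 0.0406, 0.1871]
ee_rot: [-0.0, 0.096, 0.995, 0.0]
force: [-0.1, -0.3, -3.0]
opening: 0.592
gripper_force: 52.7
```

Lower, release, retreat up and back clear.

```bash
python3 -m creep '[0,0,0,0,0,0.012,0.045, 0,0,0,0,0,0.03,0.045, 0,0,0,0,0,0.046,0.045, 0,0,0,0,0,0.06,0.045, 0,0,0,0,0,0.069,0.045, 0,0,0,0,0,0.074,0.045, 0,0,0,0,0,0.077,0.045, 0,0,0,0,0,0.078,0.045]' && python3 -m creep '[0,0,0,0,0,0.001,0.045, 0,0,0,0,0,0.0015,0.045, 0,0,0,0,0,0.002,0.045, 0,0,0,0,0,0.002,0.045]' && python3 -m creep '[0,0,0,0,0,0,0.055, 0,0,0,0,0,0,0.062, 0,0,0,0,0,0,0.07, 0,0,0,0,0,0,0.078, 0,0,0,0,0,0,0.0854, 0,0,0,0,0,0,0.0854, 0,0,0,0,0,0,0.0854]' && python3 -m creep '[0,0,0,0,0,-0.01,0.0854, 0,0,0,0,0,-0.03,0.0854, 0,0,0,0,0,-0.055,0.0854, 0,0,0,0,0,-0.08,0.0854, 0,0,0,0,0,-0.105,0.0854, 0,0,0,0,0,-0.13,0.0854, 0,0,0,0,0,-0.155,0.0854, 0,0,0,0,0,-0.18,0.0854]' && python3 -m creep '[0,0,0,0.02,0.02,0,0.0854, 0,0,0,0.04,0.05,0,0.0854, 0,0,0,0.06,0.08,0,0.0854, 0,0,0,0.08,0.11,0,0.0854, 0,0,0,0.1,0.14,0,0.0854, 0,0,0,0.12,0.17,0,0.0854, 0,0,0,0.13,0.19,0,0.0854, 0,0,0,0.13,0.19,0,0.0854]' && python3 -m creep '[0,0,0,0,0,0,0.0854, 0,0,0,0,0,0,0.0854, 0,0,0,0,0,0,0.0854]'
python3 - <<'E'
from h import *
for c in('top','side'):
    p,P=cloud(c);cv2.imwrite(f'pics/{c}9.png',p[:,:,::-1]);X=P.reshape(-1,3);X0=np.load(f'/tmp/{c}.npy').reshape(-1,3)
    for n,x,y,lo,hi in(('aero',.525,.0405,.13,.17),('lube',.604,.0955,.1,.14),('oil',.5835,-.038,.125,.14),('tin',.5415,.105,.02,.04),('carton',.515,-.024,.02,.04),('tub',.515,-.326,.05,.075)):
        o=[]
        for Z in(X0,X):
            S=Z[(np.hypot(Z[:,0]-x,Z[:,1]-y)<.04)&(Z[:,2]>lo)&(Z[:,2]<hi)]
            o+=[len(S),np.round(cv2.minAreaRect((S[:,:2]*1000).astype(np.float32))[0],1) if len(S) else None]
        print(c,n,o)
E
```

```text
t: 49.17
position: [0.5252, 0.0404, 0.1093]
ee_rot: [0.0, 0.096, 0.995, -0.0]
force: [-0.1, -0.6, -3.3]
opening: 0.593
gripper_force: 52.7
t: 49.5
position: [0.5258, 0.0403, 0.1091]
ee_rot: [0.001, 0.096, 0.995, 0.0]
force: [-4.7, 0.3, 11.7]
opening: 0.595
gripper_force: 54.1
t: 50.08
position: [0.5251, 0.0402, 0.1072]
ee_rot: [-0.0, 0.096, 0.995, -0.0]
force: [0.7, 0.6, -0.4]
opening: 1.0
gripper_force: 0.0
t: 50.75
position: [0.5247, 0.0402, 0.2894]
ee_rot: [0.0, 0.096, 0.995, 0.0]
force: [-0.1, 0.1, 0.4]
opening: 1.002
gripper_force: 0.0
t: 51.42
position: [0.4322, 0.2545, 0.2881]
ee_rot: [0.0, 0.094, 0.996, 0.001]
force: [0.9, -0.7, -0.7]
opening: 1.001
gripper_force: 0.0
t: 51.67
position: [0.434, 0.2507, 0.2876]
ee_rot: [0.0, 0.096, 0.995, -0.0]
force: [0.3, 0.1, 0.3]
opening: 0.999
gripper_force: 0.0
top aero [365, array([523.7,  40.7]), 370, array([523.8,  40.7])]
top lube [142, array([602.5,  95.1]), 149, array([601.9,  94.6])]
top oil [105, array([581.9, -38.7]), 100, array([581.8, -38.1])]
top tin [325, array([543.6, 110.9]), 326, array([539.8, 106. ])]
top carton [356, array([505.2, -28.7]), 353, array([505.3, -27.8])]
top tub [0, None, 543, array([ 514.9, -326.2])]
side aero [509, array([525.3,  42.5]), 244, array([516.9,  34.5])]
side lube [179, array([603.7,  97.2]), 0, None]
side oil [119, array([584.4, -38.2]), 0, None]
side tin [470, array([542.4, 106.1]), 470, array([539.5, 106.1])]
side carton [426, array([515.4, -24.8]), 429, array([514.7, -24.1])]
side tub [0, None, 144, array([ 499. , -308.6])]
```

View pics/side9.png

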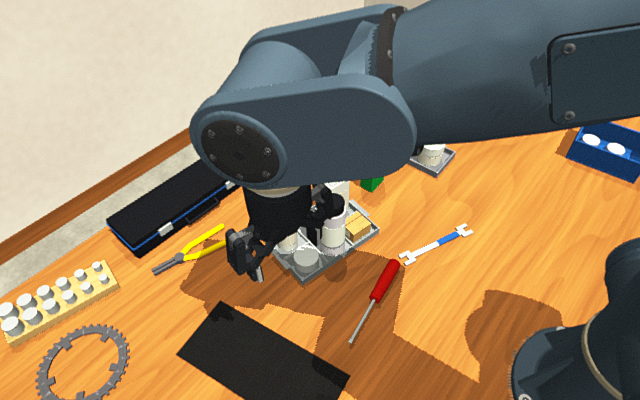

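Run:
```python
from h import *
for c in('top','side'):
    p,P=cloud(c);X=P.reshape(-1,3);X0=np.load(f'/tmp/{c}.npy').reshape(-1,3)
    for Z in(X0,X):
        S=Z[(np.hypot(Z[:,0]-.5415,Z[:,1]-.105)<.035)&(Z[:,2]>.026)&(Z[:,2]<.036)];print(c,len(S),S.mean(0).round(4))
```

```text
top 302 [0.5397 0.1061 0.0289]
top 291 [0.5392 0.1064 0.0286]
side 415 [0.5424 0.1063 0.0283]
side 411 [0.542  0.1062 0.0284]
```

View pics/top9.png

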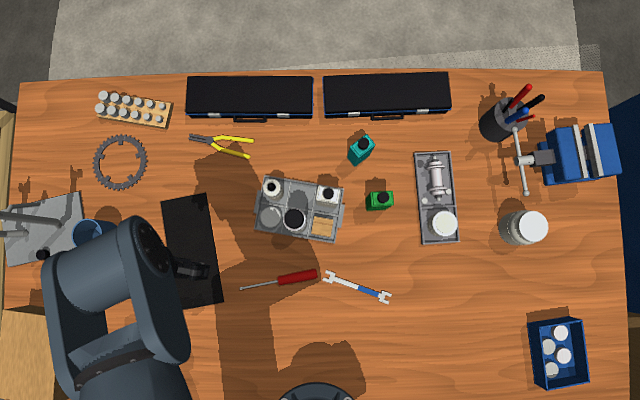

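The final top view shows the drip bottle (271,187), oil (328,194) and spray can (294,219) back in their cells. The tub is in the bay (444,224), and the tin and carton have not moved. Handing in.

```bash
python3 -c "
from rig import r
print(r.finish_job())"
```

```text
the job is handed in; nothing more can be done
None
```

The job is handed in at about 52 s: the tub is in the job tray's empty bay, the spray can, oil bottle and drip bottle are back upright within about 1 mm of where they stood, and the tin and carton were left in place.

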